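# Load the mug carrier and set it in the tray

### The arm

A 7-joint arm with a two-finger parallel gripper is mounted at the origin on a cart in front of the work surface, level with it; the furniture and walls round the work are solid. World frame = base frame: x ahead of the robot, y to its left, z up, the work surface at z = 0. Lengths are in m, angles in rad, forces in N, time in s.
With the tool pointing down it reaches from about 0.425 to 0.875 m from the base axis. Payload 4.7 kg.
Tool frame: the origin (TCP) lies midway between the tips of the shut fingers; the grasp point (between the pads) lies 19 mm behind it; z points along the fingers, y is the line along which they close (so a half turn about z gives the same grasp; the last joint's range is limited). The gripper opens to 87 mm and grips with 3 to 60 N. Pads are 19 mm wide; open, the fingers measure 117 mm over their backs; the gripper's body (75 mm by 190 mm) begins 51 mm behind the grasp point.
Start: joints at [1.286, 0.321, -0.07, 1.45, 0.023, 1.371, -0.057], TCP at [0.191, -0.621, 0.2] pointing down, gripper open.
Joint ranges: [-2.86, 2.86], [-0.3, 2.09], [-1.38, 1.24], [0.06, 2.45], [-1.56, 4.7], [0.09, 2.05], [-2.69, 2.69]. Speed limits (rad/s): [2.57, 2.57, 3.14, 3.14, 3.14, 3.14, 3.14].

### API

Orientations are given as a rotation vector (axis times angle).
In Python, from bench import ctrl gives the robot as it stands. The module is installed in compiled form; this text tells all that it offers.
- The arm moves only by the shell command python3 -m handwheel 'ROWS' [FORCE]. ROWS is JSON, a list of rows, each a list of 7 numbers: the finger opening in m, from 0 to 0.087, then the shift along the tool's x, y, z in m, then the turn, a rotation vector about the tool's x, y, z in degrees. A call has 1 to 12 rows; each row shifts and turns the commanded pose from where the row before left it, along the tool's axes as they then stand; what a row does not reach is not made up. A row lasts 1/8 s, in which the tool goes at most 62.5 mm and 10.7 degrees, less where a joint would pass 70% of its speed; a pose out of reach is approached as far as the arm can. A call is refused whole if a number of a shift passes 0.0625 or a number of a turn 10.7, either way. A call with a gripper value outside its range is refused whole. The fingers move at their own pace and stop on an object; FORCE is the grip in N (left out, the last holds). Time passes only in rows, so rows that do not move let the fingers close. It gives the time, the measured TCP pose, the force, the opening and the grip force at its end, in the units of the state.
- ctrl.get_state(): the state, without advancing time (a new reading comes with each control period).
- ctrl.get_image(name): name is "scene" or "top"; returns (picture, depth): 384x512x3 uint8, blue, green, red; 384x512 float32, m along the optical axis (not along the pixel's ray), 0 where there is no reading.
- ctrl.camera_info(name): a dict with "intrinsics" (3x3 intrinsics, pixels), "R" (3x3) and "t" (3): a world point X has camera coordinates R X + t. Camera axes: x right, y down, z forward; pixel columns grow to the right and rows downward; lengths in m; the calibration is good to about 2 mm. A picture is of the moment at which its call begins. camera_info takes no time and is no camera call.
- ctrl.close_job(): hands the job in; it is judged then, once.
The state is a dict: "time": time; "joint_positions": joint angles; "qd": joint speeds; "joint_torque": joint torques, N m; "position": TCP position; "tool_rot": TCP orientation; "ft_force": force on the tool from outside, world axes, zero at the start; "torque": the same for the moment, N m; "grip_width": opening from 0.0 (shut) to 1.0 (fully open); "grip_force": force on a finger pad.
Only numpy, scipy, OpenCV 4.12 (cv2) and the standard library are available. Lean on these libraries where they do the work, as an engineer would, in place of code of your own. Each camera call takes 0.05 s, during which the arm holds its last target. There are 200 camera calls.

### The job

Put both white mugs upright into the wooden mug carrier where it stands, one in each compartment, each mug fully down with its handle out through the notch in the end. Then lift the loaded carrier by its top bar and set it down flat inside the rim of the serving tray. Do not drop or tip the mugs or the carrier, and leave the salt shaker, the spice jar and the stock-cube box where they are.

Things in the scene. Friction and masses are not known exactly. Their poses are not given: they have to be found in the camera images.
- mug_a: White ceramic mug (the two are alike), 0.22 kg, at first on the tray. Round body 82 mm across, 94 mm tall, open, thin rim. Origin on the underside, 17 mm off the body's axis towards the handle; z up; the D handle points to -y, reaching 58 mm from the origin (75 mm from the body's axis), its lowest part 13 mm up.
- mug_b: White ceramic mug (the two are alike), 0.22 kg, at first on the worktop between tray and carrier. Round body 82 mm across, 94 mm tall, open, thin rim. Origin on the underside, 17 mm off the body's axis towards the handle; z up; the D handle points to -y, reaching 58 mm from the origin (75 mm from the body's axis), its lowest part 13 mm up.
- mug_a_base (a point): Centre of the round underside of mug_a, on the body's axis.
- mug_b_base (a point): Centre of the round underside of mug_b, on the body's axis.
- mug_a_handle (a point): Point on the upright outer part of mug_a's handle, 58 mm above the underside, 70 mm from the body's axis. That part is 14 mm wide (mug's x), 10 mm thick, straight between 34 and 72 mm up; it can be pinched from above, fingers closing along the mug's x, best 5 to 8 mm farther out than this point, as the handle's arms widen to 32 mm towards the body.
- mug_b_handle (a point): The same point on mug_b. A light or hasty pinch lets the mug swing down about the fingers: grip firmly (80 N does no harm) and lift and lower at under about 0.2 m/s.
- carrier: Loose pale wooden two-mug carrier, 216 x 108 mm (x, y), 175 mm tall, 0.34 kg. Origin centre of underside, z up, x lengthwise. Floor 8 mm thick; at +x and -x a compartment 96 x 96 mm inside, walls up to 38 mm; each end wall has a 50 mm notch to the floor for the mug's handle, which sticks out past the end. Centre board 12 mm thick, 98 mm high. Either mug fits either side.
- carrier_bar (a point): Middle of the carrier's dark bar handle, 163 mm above its underside. The bar is 16 mm wide along the carrier's x, 24 mm high and runs 108 mm along the carrier's y; grip it from above, fingers closing along the carrier's x. Below it is an opening 53 mm high and 68 mm wide.
- cell_1 (a point): Centre of the floor of the compartment on the carrier's +x side, on the floor's top (a seated mug's underside centre comes here, within the 7 mm of play); that mug's handle points to the carrier's +x.
- cell_2 (a point): The same for the -x side; that mug's handle points to the carrier's -x.
- tray: Fixed brown serving tray with a dark rim and brass loops at its ends, 274 x 174 mm (x, y), rim top 18 mm high. Origin at the centre of its underside, x along its length. Inside the rim the floor is 250 x 150 mm, its top at 6 mm. The carrier fits in lengthwise, either way round. Tray and carrier may stand left and right or the other way about.
- salt_shaker: Bystander, loose: glass salt shaker with a grey cap, 44 mm across, 90 mm tall; origin at the centre of its underside.
- spice_jar: Bystander, loose: slim glass spice jar with a dark lid, 41 mm across, 105 mm tall; origin at the centre of its underside.
- stock_cubes: Bystander, loose: striped upright carton, 40 x 51 x 88 mm; origin at the centre of its underside.
Things that resemble listed ones, but are neither listed nor needed, are in the scene too. Leave any yellow look-alike of the mug_a alone.

How it is judged:
By the outcome, as a careful person would: the job done as asked, in the order asked, and still so for the second after the job is handed in, with the robot touching nothing.
It also fails if it takes over 72 s, if anything falls off the work surface, if the arm or the gripper's body presses on something with over 40 N, if the wrist force passes 120 N, or if a joint passes its speed limit or range.

## Working session

There is one attempt and no reset: what is moved stays moved. The work goes in short steps, Python scripts to look and compute and a shell command to move; the robot and the scene stay as the last step left them, time stands still between calls to the robot, and variables do not carry over. Pictures are saved under pics/ and viewed, at most 10 in all, crops included, and the job is handed in when it is done.

```bash
mkdir -p pics; python3 - <<'E'
from bench import ctrl
import cv2,numpy as np
for n in("scene","top"):
    im,d=ctrl.get_image(n); cv2.imwrite(f"pics/{n}0.png",im); np.savez(f"pics/{n}0.npz",im=im,d=d)
    c=ctrl.camera_info(n); print(n,np.round(c["intrinsics"],1).tolist(),np.round(c["R"],4).tolist(),np.round(c["t"],4).tolist())
s=ctrl.get_state(); print(s)
E
```

```text
scene [[445.3, 0.0, 260.5], [0.0, 445.3, 183.9], [0.0, 0.0, 1.0]] [[0.9888, 0.1492, -0.0072], [0.1182, -0.8108, -0.5732], [-0.0913, 0.5659, -0.8194]] [-0.505, -0.0027, 1.3137]
top [[349.0, 0.0, 256.9], [0.0, 349.0, 190.7], [0.0, 0.0, 1.0]] [[-0.014, -0.9999, 0.0065], [-0.9799, 0.0125, -0.1991], [0.199, -0.0091, -0.98]] [-0.0103, 0.5556, 0.877]
{'time': 0.1, 'joint_positions': array([ 1.28612371,  0.32171006, -0.07010602,  1.4515458 ,  0.02260493,
        1.37081716, -0.05688605]), 'qd': array([ 1.00405071e-04, -2.71495866e-03,  3.79314890e-04, -2.87429270e-03,
       -2.31789648e-04, -1.38406098e-05,  2.83192920e-04]), 'joint_torque': array([ 9.00780924e-04, -4.92569232e+01, -4.05279770e-01, -3.13396704e+01,
       -6.43078471e-02,  3.94504576e-02,  3.19720493e-05]), 'position': array([ 0.19113001, -0.62070228,  0.19869992]), 'tool_rot': array([-3.10494919e+00, -4.67418111e-01,  5.38813490e-04]), 'ft_force': array([ 0.1774978 , -0.50823927,  0.15801622]), 'torque': array([-0.02920962,  0.04375983,  0.04243232]), 'grip_force': 0.0, 'grip_width': 1.0049263073962775}
```

View pics/scene0.png

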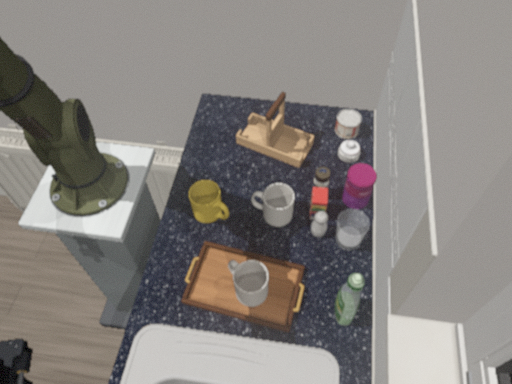

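View pics/top0.png

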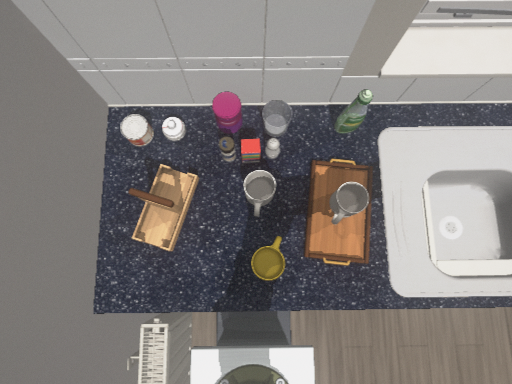

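Scene view: white mug between tray and carrier at (277,205), white mug on tray at (251,283), yellow mug at (207,202), carrier (275,138), tray (245,285). Top view: mug_b (259,187), mug_a (350,198), carrier (167,207), tray (340,212). What could be mistaken for mug_b or mug_a: yellow mug, top (268,263); clear glass (276,118); white pot (173,128); tin (137,130). By description, mug_b is the white handled mug (259,187) and mug_a is the one on the tray (350,198).

```bash
cat > h.py <<'E'
import numpy as np,cv2
from bench import ctrl
def cloud(n,im=None,d=None):
    "world xyz per pixel from depth"
    if im is None: im,d=ctrl.get_image(n)
    c=ctrl.camera_info(n);K,R,t=c["intrinsics"],np.array(c["R"]),np.array(c["t"])
    v,u=np.mgrid[:384,:512]; ray=np.stack([u,v,np.ones_like(u)],-1)@np.linalg.inv(K).T
    P=(ray*d[...,None]-t)@R; P[d==0]=np.nan
    return im,P
def plane(n,uv,z):
    "cast pixel rays onto height z"
    c=ctrl.camera_info(n);K,R,t=c["intrinsics"],np.array(c["R"]),np.array(c["t"])
    uv=np.atleast_2d(uv).astype(float); r=np.c_[uv,np.ones(len(uv))]@np.linalg.inv(K).T@R; o=-R.T@t
    return o+r*((z-o[2])/r[:,2])[:,None]
def circ(p):
    "least squares circle"
    A=np.c_[2*p,np.ones(len(p))]; s=np.linalg.lstsq(A,(p**2).sum(1),rcond=None)[0]
    return s[:2],np.sqrt(s[2]+s[:2]@s[:2])
E
python3 - <<'E'
from h import *
for n in("scene","top"):
    f=np.load(f"pics/{n}0.npz"); im,P=cloud(n,f["im"],f["d"]); hsv=cv2.cvtColor(im,cv2.COLOR_BGR2HSV); z=P[...,2]
    print(n,"table z",np.nanmedian(z[(hsv[...,2]<70)&(abs(z)<.03)]))
    boxes=dict(scene=dict(b=(245,178,300,230),a=(222,252,275,310),c=(230,90,320,172),t=(178,238,310,330)),top=dict(b=(240,165,280,220),a=(328,178,372,228),c=(120,160,202,255),t=(300,152,378,270)))[n]
    for k,(x0,y0,x1,y1) in boxes.items():
        p=P[y0:y1,x0:x1].reshape(-1,3);h=hsv[y0:y1,x0:x1].reshape(-1,3); zo=.006 if k=="a" else 0
        if k in"ab":
            w=(h[:,1]<60)&(p[:,2]>zo+.02); q=p[w]; top=q[q[:,2]>zo+.086]
            c,r=circ(top[:,:2]); print(k,"rim n",len(top),"z",np.round(np.percentile(top[:,2],[50,98]),3),"c",np.round(c,4),"r",round(r,4))
            dd=np.hypot(*(q[:,:2]-c).T); hp=q[(dd>.055)&(dd<.085)]
            if len(hp): m=hp[:,:2].mean(0)-c; print("  handle n",len(hp),"dir deg",np.degrees(np.arctan2(m[1],m[0])),"max r",dd[dd<.09].max())
        elif k=="c":
            b=p[(p[:,2]>.155)&(p[:,2]<.19)]; r=cv2.minAreaRect(b[:,:2].astype(np.float32)*1000); print("bar",len(b),np.percentile(b[:,2],95),r)
            b=p[(p[:,2]>.030)&(p[:,2]<.046)]; r=cv2.minAreaRect(b[:,:2].astype(np.float32)*1000); print("walls",len(b),r)
        else:
            b=p[(p[:,2]>.012)&(p[:,2]<.022)]; r=cv2.minAreaRect(b[:,:2].astype(np.float32)*1000); print("tray rim",len(b),r)
            for g in(.03,.25,.5,.75): pass
f=np.load("pics/top0.npz"); cv2.imwrite("pics/crop.png",cv2.resize(f["im"][95:285,100:385],None,fx=2.7,fy=2.7,interpolation=cv2.INTER_CUBIC))
E
```

```text
scene table z -4.6094157815461386e-05
b rim n 177 z [0.091 0.096] c [ 0.5618 -0.0252] r 0.04
  handle n 71 dir deg 173.26649725126944 max r 0.07423031469039638
a rim n 202 z [0.098 0.102] c [ 0.5264 -0.2604] r 0.04
  handle n 62 dir deg 147.1758421130756 max r 0.07339953628176075
bar 221 0.17662446814740917 ((520.0548706054688, 229.67544555664062), (109.10700988769531, 16.808414459228516), 71.93781280517578)
walls 659 ((514.638671875, 287.37261962890625), (282.30523681640625, 249.90850830078125), 89.02532196044922)
tray rim 2088 ((505.7388916015625, -244.9906463623047), (176.45266723632812, 293.7127990722656), 83.14778137207031)
top table z -3.227064763364284e-05
b rim n 145 z [0.093 0.096] c [ 0.563  -0.0229] r 0.0396
  handle n 46 dir deg 172.70682523381214 max r 0.07446693892888442
a rim n 154 z [0.098 0.102] c [ 0.527  -0.2575] r 0.0398
  handle n 55 dir deg 145.30026693622997 max r 0.07449636034861229
bar 337 0.17697954619304523 ((520.8038940429688, 232.15257263183594), (106.64588928222656, 16.168331146240234), 71.27482604980469)
walls 515 ((521.1701049804688, 232.99472045898438), (108.88594818115234, 215.12489318847656), 71.5160140991211)
tray rim 1792 ((507.3720703125, -243.41921997070312), (174.3955841064453, 294.0985412597656), 83.23270416259766)
```

View pics/crop.png

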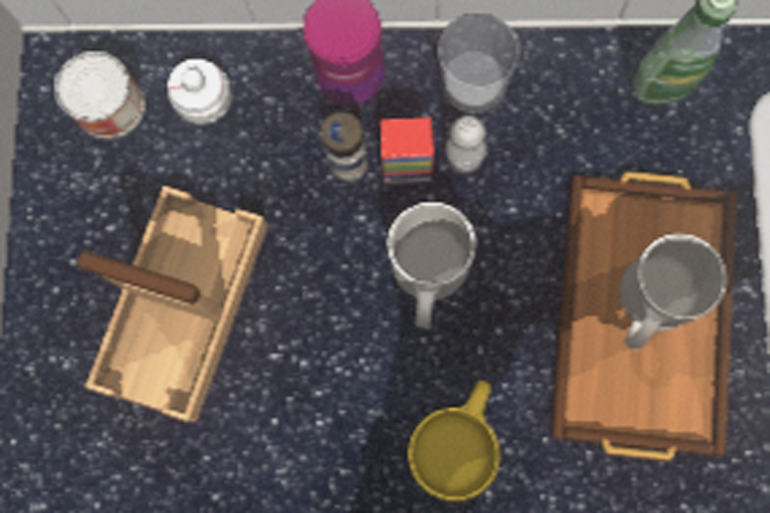

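The crop shows mug_b at (430,250) with its handle down, mug_a on the tray at (680,280), the yellow look-alike at (453,455), and both carrier cells empty. Next I check the neighbours' heights and positions, and write a helper that gives the tool-axis distances.

```bash
cat >> h.py <<'E'
def go(p,yaw,s=None):
    "tool-axis shift (after the turn) and turn about tool z to bring TCP to p, tool x at world yaw (deg), tool down"
    from scipy.spatial.transform import Rotation as Ro
    s=s or ctrl.get_state(); R=Ro.from_rotvec(s["tool_rot"]).as_matrix(); y=np.degrees(np.arctan2(R[1,0],R[0,0]))
    c,n=np.cos(np.radians(yaw)),np.sin(np.radians(yaw)); d=np.array(p)-s["position"]
    print("t %.2f"%s["time"],"at",np.round(s["position"],4),"yaw %.2f"%y,"tilt",np.round(np.degrees(R[:2,2]),2),"F",np.round(s["ft_force"],1),"grip %.3f %.1f"%(s["grip_width"]*.087,s["grip_force"]),
      "\n turn z %.2f"%(-((yaw-y+180)%360-180)),"then shift mm",np.round([1e3*(d[0]*c+d[1]*n),1e3*(d[0]*n-d[1]*c),-1e3*d[2]],1))
E
python3 - <<'E'
from h import *
f=np.load("pics/top0.npz"); im,P=cloud("top",f["im"],f["d"])
for k,(x0,y0,x1,y1) in dict(tin=(118,112,156,148),pot=(160,115,188,142),jar=(217,135,237,163),box=(238,137,262,163),salt=(264,137,282,160),yellow=(248,235,288,282),purple=(212,92,243,134)).items():
    p=P[y0:y1,x0:x1].reshape(-1,3); p=p[p[:,2]>.03]; print(k,"zmax %.3f"%np.percentile(p[:,2],98),"x",np.round(np.percentile(p[:,0],[2,98]),3),"y",np.round(np.percentile(p[:,1],[2,98]),3))
go((.487,-.0147,.16),-7)
E
```

```text
tin zmax 0.060 x [0.705 0.776] y [0.285 0.356]
pot zmax 0.055 x [0.724 0.776] y [0.195 0.246]
jar zmax 0.108 x [0.653 0.688] y [0.043 0.079]
box zmax 0.091 x [0.65 0.69] y [-0.025  0.023]
salt zmax 0.090 x [0.659 0.693] y [-0.079 -0.042]
yellow zmax 0.095 x [0.328 0.43 ] y [-0.079 -0.   ]
purple zmax 0.120 x [0.739 0.833] y [0.024 0.098]
t 0.10 at [ 0.1911 -0.6207  0.1987] yaw 17.12 tilt [-0.03  0.09] F [ 0.2 -0.5  0.2] grip 0.087 0.0 
 turn z 24.12 then shift mm [ 219.8 -637.5   38.7]
```

```bash
python3 -m handwheel '[[0.05,0,0,0,0,0,8],[0.05,0,0,0,0,0,8],[0.05,0,0,0,0,0,8.1]]' 60; python3 -m handwheel '[[0.05,0.02,-0.058,0,0,0,0],[0.05,0.02,-0.058,0,0,0,0],[0.05,0.02,-0.058,0,0,0,0],[0.05,0.02,-0.058,0,0,0,0],[0.05,0.02,-0.058,0,0,0,0],[0.05,0.02,-0.058,0,0,0,0],[0.05,0.02,-0.058,0,0,0,0],[0.05,0.02,-0.058,0,0,0,0],[0.05,0.02,-0.058,0,0,0,0],[0.05,0.02,-0.058,0,0,0,0],[0.05,0.02,-0.058,0,0,0,0],[0.05,0,0,0,0,0,0]]'
python3 -c "
from h import *
go((.487,-.0147,.039),-7)"
```

```text
time: 0.48
position: [0.1912, -0.6209, 0.199]
tool_rot: [-3.134, 0.198, 0.001]
ft_force: [0.1, 0.2, 0.3]
grip_width: 0.748
grip_force: 0.0
time: 1.98
position: [0.4881, -0.0088, 0.1996]
tool_rot: [-3.134, 0.176, -0.001]
ft_force: [-0.2, -0.3, -0.5]
grip_width: 0.573
grip_force: 0.0
t 1.98 at [ 0.4881 -0.0088  0.1996] yaw -6.42 tilt [0.03 0.14] F [-0.2 -0.3 -0.5] grip 0.050 0.0 
 turn z 0.58 then shift mm [ -0.4   6.  160.6]
```

```bash
python3 -m handwheel '[[0.05,-0.001,0.006,0.03,0,0,0.6],[0.05,0,0,0.04,0,0,0],[0.05,0,0,0.03,0,0,0],[0.05,0,0,0.03,0,0,0],[0.05,0,0,0.02,0,0,0],[0.05,0,0,0.0106,0,0,0],[0.05,0,0,0,0,0,0]]'
python3 -c "
from h import *
go((.487,-.0147,.039),-7)"
```

```text
time: 2.85
position: [0.4848, -0.0211, 0.0385]
tool_rot: [3.135, -0.209, -0.002]
ft_force: [0.5, -0.2, 0.4]
grip_width: 0.573
grip_force: 0.0
t 2.85 at [ 0.4848 -0.0211  0.0385] yaw -7.62 tilt [-0.09 -0.  ] F [ 0.5 -0.2  0.4] grip 0.050 0.0 
 turn z -0.62 then shift mm [ 1.4 -6.6 -0.5]
```

```bash
python3 -m handwheel '[[0.05,0.001,-0.0066,0,0,0,-0.6],[0.05,0,0,0,0,0,0]]'
python3 -c "
from h import *
go((.487,-.0147,.039),-7)
im,_=ctrl.get_image('scene'); cv2.imwrite('pics/g1.png',cv2.resize(im[130:260,180:340],None,fx=4,fy=4))"
```

```text
time: 3.1
position: [0.4883, -0.0134, 0.0399]
tool_rot: [-3.136, 0.189, -0.003]
ft_force: [0.3, 0.4, 0.7]
grip_width: 0.577
grip_force: 0.0
t 3.10 at [ 0.4883 -0.0134  0.0399] yaw -6.91 tilt [ 0.1 -0. ] F [0.3 0.4 0.7] grip 0.050 0.0 
 turn z 0.09 then shift mm [-1.1  1.5  0.9]
```

View pics/g1.png

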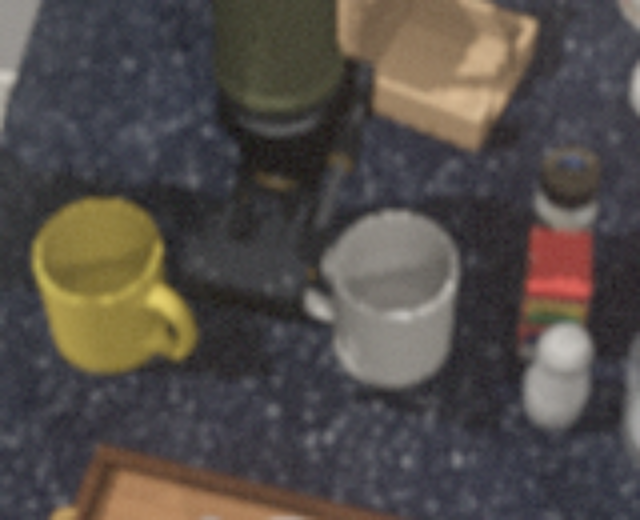

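The picture shows the fingers straddling mug_b's handle at about (320,285), clear of the yellow mug. I'll close and lift.

```bash
python3 -m handwheel '[[0.0,-0.001,0.001,0,0,0,0],[0,0,0,0,0,0,0],[0,0,0,0,0,0,0],[0,0,0,0,0,0,0],[0,0,0,0,0,0,0],[0,0,0,0,0,0,0]]' 60; python3 -m handwheel '[[0,0,0,-0.005,0,0,0],[0,0,0,-0.01,0,0,0],[0,0,0,-0.015,0,0,0],[0,0,0,-0.02,0,0,0],[0,0,0,-0.02,0,0,0],[0,0,0,-0.02,0,0,0],[0,0,0,-0.02,0,0,0],[0,0,0,-0.02,0,0,0],[0,0,0,-0.02,0,0,0],[0,0,0,-0.01,0,0,0],[0,0,0,0,0,0,0]]'
cat > held.py <<'E'
from h import *
import sys
# look at the mug in hand: body axis from rim points; args: expected axis x y, rim z
ex,ey,ez=map(float,sys.argv[1:4])
for n in("scene","top"):
    im,P=cloud(n); hsv=cv2.cvtColor(im,cv2.COLOR_BGR2HSV); q=P[(hsv[...,1]<60)&(hsv[...,2]>60)&(np.hypot(P[...,0]-ex,P[...,1]-ey)<.05)]
    zt=np.percentile(q[q[:,2]<ez+.02,2],98) ; top=q[(q[:,2]>ez-.012)&(q[:,2]<ez+.012)]; c,r=circ(top[:,:2])
    for _ in range(3):
        e=abs(np.hypot(*(top[:,:2]-c).T)-.04)<.008; c,r=circ(top[e,:2])
    A=np.c_[top[e,:2]-c,np.ones(e.sum())]; g=np.linalg.lstsq(A,top[e,2],rcond=None)[0]
    print(n,e.sum(),"axis",np.round(c,4),"r %.4f"%r,"ztop %.3f"%zt,"rim z %.3f slope deg"%g[2],np.round(np.degrees(g[:2]),1))
E
python3 -c "
from h import *
go((.644,.190,.2),161.6)"; python3 held.py .5624 -.024 .234
```

```text
time: 3.9
position: [0.4862, -0.015, 0.039]
tool_rot: [3.136, -0.191, -0.0]
ft_force: [0.0, -0.4, -0.1]
grip_width: 0.122
grip_force: 59.4
time: 5.28
position: [0.4866, -0.015, 0.1999]
tool_rot: [3.135, -0.191, 0.002]
ft_force: [-0.5, 0.0, -2.5]
grip_width: 0.112
grip_force: 59.8
t 5.28 at [ 0.4866 -0.015   0.1999] yaw -6.98 tilt [ 0.09 -0.03] F [-0.5  0.  -2.5] grip 0.010 59.8 
 turn z -168.58 then shift mm [-8.460e+01  2.441e+02 -1.000e-01]
scene 416 axis [ 0.5641 -0.0254] r 0.0401 ztop 0.244 rim z 0.233 slope deg [-4.3 -0.2]Traceback (most recent call last):
  File "held.py", line 7, in <module>
    zt=np.percentile(q[q[:,2]<ez+.02,2],98) ; top=q[(q[:,2]>ez-.012)&(q[:,2]<ez+.012)]; c,r=circ(top[:,:2])
    return _quantile_unchecked(
        a, q, axis, out, overwrite_input, method, keepdims, weights)
    return _ureduce(a,
                    func=_quantile_ureduce_func,
    ...<5 lines>...
                    overwrite_input=overwrite_input,
                    method=method)
    r = func(a, **kwargs)
    result = _quantile(arr,
                       quantiles=q,
    ...<2 lines>...
                       out=out,
                       weights=wgt)
    slices_having_nans = np.isnan(arr[-1, ...])
                                  ~~~^^^^^^^^^
IndexError: index -1 is out of bounds for axis 0 with size 0
```

```bash
sed -i 's/for n in("scene","top")/for n in("scene",)/' held.py; python3 held.py .5635 -.0245 .254
```

```text
scene 37 axis [ 0.5651 -0.0261] r 0.0385 ztop 0.241 rim z 0.240 slope deg [-7.4  1.4]
```

```bash
python3 - <<'E'
from h import *
im,P=cloud("scene"); cv2.imwrite('pics/g2.png',cv2.resize(im[90:250,200:350],None,fx=3.7,fy=3.7))
hsv=cv2.cvtColor(im,cv2.COLOR_BGR2HSV); q=P[(hsv[...,1]<60)&(np.hypot(P[...,0]-.5635,P[...,1]+.0245)<.055)&(P[...,2]>.1)]
# top height profile along x
for a in np.arange(.51,.62,.01):
    s=q[(q[:,0]>=a)&(q[:,0]<a+.01)]
    if len(s): print("%.2f"%a,len(s),"zmin/max",np.round([s[:,2].min(),s[:,2].max()],3))
E
```

```text
0.51 551 zmin/max [0.155 0.625]
0.52 608 zmin/max [0.152 0.618]
0.53 213 zmin/max [0.152 0.596]
0.54 190 zmin/max [0.151 0.244]
0.55 197 zmin/max [0.147 0.241]
0.56 188 zmin/max [0.144 0.242]
0.57 180 zmin/max [0.143 0.241]
0.58 154 zmin/max [0.143 0.237]
0.59 96 zmin/max [0.178 0.234]
0.60 23 zmin/max [0.22  0.233]
```

View pics/g2.png

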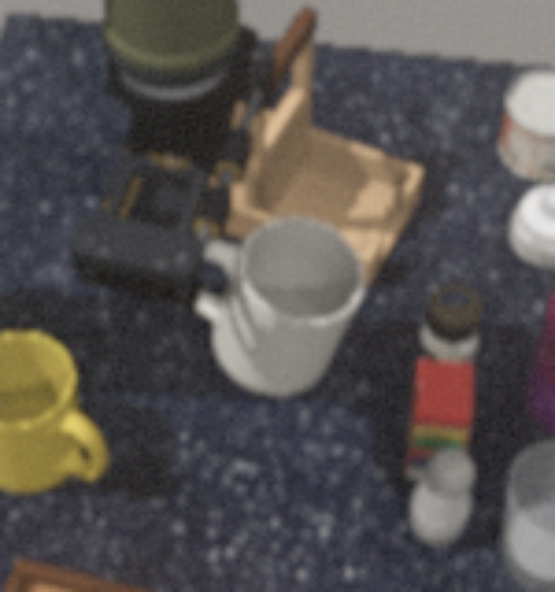

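The picture shows mug_b hanging from the fingers, sagging about 10° (rim far side low). I'll raise it while turning, then measure the sag again and tilt the tool to level it.

```bash
python3 -m handwheel '[[0,0,0,-0.003,0,0,-4],[0,0,0,-0.003,0,0,-7],[0,0,0,-0.003,0,0,-9],[0,0,0,-0.003,0,0,-9],[0,0,0,-0.003,0,0,-9],[0,0,0,-0.003,0,0,-9],[0,0,0,-0.003,0,0,-9],[0,0,0,-0.003,0,0,-9],[0,0,0,-0.003,0,0,-9],[0,0,0,-0.003,0,0,-9],[0,0,0,-0.003,0,0,-9],[0,0,0,-0.003,0,0,-9]]'; python3 -m handwheel '[[0,0,0,-0.003,0,0,-9],[0,0,0,-0.003,0,0,-9],[0,0,0,-0.003,0,0,-9],[0,0,0,-0.003,0,0,-9],[0,0,0,-0.003,0,0,-9],[0,0,0,-0.003,0,0,-9],[0,0,0,-0.003,0,0,-8],[0,0,0,-0.003,0,0,-5.6],[0,0,0,0,0,0,0],[0,0,0,0,0,0,0]]'
python3 -c "
from h import *
go((.646,.190,.26),161.6)"
```

```text
time: 6.98
position: [0.486, -0.015, 0.2344]
tool_rot: [-2.135, -2.303, 0.001]
ft_force: [0.2, 0.1, -0.7]
grip_width: 0.114
grip_force: 59.8
time: 8.22
position: [0.4861, -0.0149, 0.2586]
tool_rot: [-0.504, -3.1, -0.0]
ft_force: [-0.1, -0.5, -1.8]
grip_width: 0.111
grip_force: 59.8
t 8.22 at [ 0.4861 -0.0149  0.2586] yaw 161.53 tilt [-0.03  0.01] F [-0.1 -0.5 -1.8] grip 0.010 59.8 
 turn z -0.07 then shift mm [-87.  244.9  -1.4]
```

```bash
python3 -m handwheel '[[0,-0.004,0.010,0,0,0,0],[0,-0.007,0.02,0,0,0,0],[0,-0.011,0.03,0,0,0,0],[0,-0.011,0.03,0,0,0,0],[0,-0.011,0.03,0,0,0,0],[0,-0.011,0.03,0,0,0,0],[0,-0.011,0.03,0,0,0,0],[0,-0.011,0.03,0,0,0,0],[0,-0.007,0.02,0,0,0,0],[0,-0.003,0.014,0,0,0,0],[0,0,0,0,0,0,0],[0,0,0,0,0,0,0]]'
python3 - <<'E'
from h import *
go((.644,.190,.26),161.6)
for n in("scene","top"):
    im,P=cloud(n); hsv=cv2.cvtColor(im,cv2.COLOR_BGR2HSV); print(n)
    u=np.array([np.cos(np.radians(-18.4)),np.sin(np.radians(-18.4))]); L=(P[...,:2]-[.5207,.2315])
    a=L@u; b=L@np.array([-u[1],u[0]]); z=P[...,2]
    m=(hsv[...,1]<70)&(hsv[...,2]>70)&(abs(b)<.06)&(a>0)&(a<.12)&(z>.19)&(z<.33)
    for s in np.arange(0,.12,.01):
        k=m&(a>=s)&(a<s+.01)
        if k.sum(): print("a %.2f"%s,k.sum(),"z",np.round([z[k].min(),np.percentile(z[k],97)],3),"b",np.round([b[k].min(),b[k].max()],3))
    if n=="scene": cv2.imwrite('pics/g3.png',cv2.resize(im[30:190,200:380],None,fx=3.5,fy=3.5))
E
```

```text
time: 9.72
position: [0.6456, 0.1883, 0.259]
tool_rot: [-0.503, -3.101, 0.001]
ft_force: [-0.2, -0.3, -2.8]
grip_width: 0.112
grip_force: 59.8
t 9.72 at [0.6456 0.1883 0.259 ] yaw 161.57 tilt [-0.01 -0.05] F [-0.2 -0.3 -2.8] grip 0.010 59.8 
 turn z -0.03 then shift mm [ 2.   1.1 -1. ]
scene
a 0.01 66 z [0.261 0.292] b [-0.022  0.023]
a 0.02 109 z [0.241 0.293] b [-0.035  0.034]
a 0.03 131 z [0.215 0.295] b [-0.039  0.041]
a 0.04 122 z [0.204 0.297] b [-0.043  0.042]
a 0.05 94 z [0.207 0.299] b [-0.044  0.041]
a 0.06 103 z [0.21 0.3 ] b [-0.045  0.039]
a 0.07 121 z [0.21 0.3 ] b [-0.043 -0.029]
a 0.08 115 z [0.213 0.288] b [-0.039 -0.02 ]
a 0.09 122 z [0.216 0.278] b [-0.036  0.019]
a 0.10 78 z [0.216 0.258] b [-0.029  0.015]
a 0.11 14 z [0.235 0.241] b [-0.008  0.004]
top
```

View pics/g3.png

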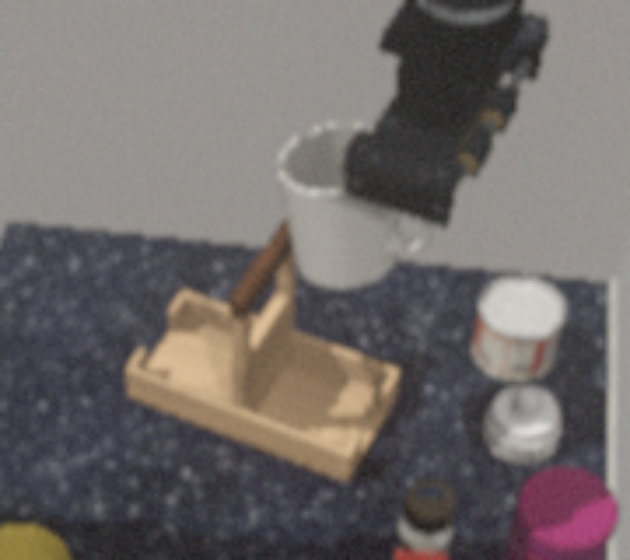

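Mug_b is over the +x cell, with the sag steady at about 9° (rim z 0.292 to 0.300 along the carrier) and centred sideways within 2 mm. I'll level it with a turn about tool y and correct by 4 mm towards the bar.

```bash
python3 -m handwheel '[[0,0.002,0.001,0,0,0,0],[0,0.002,0.0005,0,0,0,0],[0,0,0,0,0,2,0],[0,0,0,0,0,2.5,0],[0,0,0,0,0,2.5,0],[0,0,0,0,0,2.5,0],[0,0,0,0,0,0,0],[0,0,0,0,0,0,0]]'
cat > held.py <<'E'
from h import *
import sys
# rim of a mug over/in the carrier, in carrier axes; args: cell sign, zlow, zhigh
sg,zl,zh=map(float,sys.argv[1:4]); go((.644,.190,.26),161.6)
th=np.radians(-18.4); u=np.array([np.cos(th),np.sin(th)])
for n in("scene","top"):
    im,P=cloud(n); hsv=cv2.cvtColor(im,cv2.COLOR_BGR2HSV); L=P[...,:2]-[.5207,.2315]; a=sg*(L@u); b=L@np.array([-u[1],u[0]]); z=P[...,2]
    m=(hsv[...,1]<70)&(hsv[...,2]>70)&(abs(b)<.06)&(a>0)&(a<.1)&(z>zl)&(z<zh)
    r=[(s+.005,np.percentile(z[k],97),b[k].min(),b[k].max()) for s in np.arange(0,.1,.01) if (k:=m&(a>=s)&(a<s+.01)).sum()>8]
    print(n,"a min %.4f"%(np.percentile(a[m],1) if m.any() else 9)); print(np.round(r,3).tolist())
E
python3 held.py 1 .19 .33
```

```text
time: 10.82
position: [0.6425, 0.192, 0.2589]
tool_rot: [-0.475, -2.939, -0.04]
ft_force: [0.2, -0.2, -1.3]
grip_width: 0.113
grip_force: 60.4
t 10.82 at [0.6425 0.192  0.2589] yaw 161.63 tilt [-8.98  2.99] F [ 0.2 -0.2 -1.3] grip 0.010 60.4 
 turn z 0.03 then shift mm [-2.1 -1.4 -1.1]
scene a min 0.0162
[[0.015, 0.307, -0.015, 0.025], [0.025, 0.308, -0.031, 0.036], [0.035, 0.307, -0.038, 0.04], [0.045, 0.308, -0.041, 0.045], [0.055, 0.31, -0.042, 0.044], [0.065, 0.309, -0.041, 0.043], [0.075, 0.311, -0.04, 0.038], [0.085, 0.31, -0.035, 0.035], [0.095, 0.283, -0.025, 0.013]]
top a min 0.0149
[[0.015, 0.309, -0.018, 0.024], [0.025, 0.309, -0.03, 0.034], [0.035, 0.309, -0.032, 0.039], [0.045, 0.309, 0.003, 0.043], [0.055, 0.31, 0.006, 0.043], [0.065, 0.31, 0.014, 0.042], [0.075, 0.31, 0.024, 0.04], [0.085, 0.313, 0.023, 0.034]]
```

```bash
python3 -m handwheel '[[0,0.002,-0.001,0,0,1.5,0],[0,-0.0019,0,0.0098,0,0,0],[0,-0.0038,0,0.0196,0,0,0],[0,-0.0038,0,0.0196,0,0,0],[0,-0.0038,0,0.0196,0,0,0],[0,-0.0038,0,0.0196,0,0,0],[0,-0.0038,0,0.0196,0,0,0],[0,-0.0019,0,0.0098,0,0,0],[0,0,0,0,0,0,0]]'
python3 held.py 1 .10 .26
```

```text
time: 12.05
position: [0.6398, 0.1913, 0.1386]
tool_rot: [-0.471, -2.913, -0.045]
ft_force: [0.1, -0.4, -2.1]
grip_width: 0.115
grip_force: 60.3
t 12.05 at [0.6398 0.1913 0.1386] yaw 161.61 tilt [-10.45   3.43] F [ 0.1 -0.4 -2.1] grip 0.010 60.3 
 turn z 0.01 then shift mm [-4.400e+00  1.000e-01 -1.214e+02]
scene a min 0.0057
[[0.005, 0.176, -0.03, 0.053], [0.015, 0.19, -0.021, 0.025], [0.025, 0.189, -0.036, 0.032], [0.035, 0.189, -0.04, 0.04], [0.045, 0.189, -0.043, 0.044], [0.055, 0.19, -0.044, 0.042], [0.065, 0.19, -0.044, 0.042], [0.075, 0.19, -0.039, 0.036], [0.085, 0.191, -0.037, 0.027], [0.095, 0.149, -0.024, 0.011]]
top a min 0.0150
[[0.015, 0.191, -0.02, 0.024], [0.025, 0.191, -0.031, 0.033], [0.035, 0.191, -0.036, 0.04], [0.045, 0.192, -0.04, 0.042], [0.055, 0.192, -0.04, 0.043], [0.065, 0.193, -0.04, 0.042], [0.075, 0.193, -0.035, 0.039], [0.085, 0.194, -0.021, 0.033], [0.095, 0.194, -0.013, 0.021]]
```

```bash
python3 -m handwheel '[[0,-0.0019,0,0.0098,0,0,0],[0,-0.0028,0,0.0147,0,0,0],[0,-0.0028,0,0.0147,0,0,0],[0,-0.0028,0,0.0147,0,0,0],[0,-0.0019,0,0.0098,0,0,0],[0,-0.0015,0,0.0078,0,0,0],[0,-0.0008,0,0.0039,0,0,0],[0,-0.0008,0,0.0039,0,0,0],[0,0,0,0,0,0,0]]'
python3 held.py 1 .08 .16
```

```text
time: 13.28
position: [0.6401, 0.1915, 0.0588]
tool_rot: [-0.471, -2.914, -0.045]
ft_force: [-0.3, -0.2, -2.5]
grip_width: 0.117
grip_force: 60.3
t 13.28 at [0.6401 0.1915 0.0588] yaw 161.62 tilt [-10.37   3.44] F [-0.3 -0.2 -2.5] grip 0.010 60.3 
 turn z 0.02 then shift mm [-4.200e+00 -2.000e-01 -2.012e+02]
scene a min 0.0046
[[0.005, 0.159, -0.044, 0.049], [0.015, 0.111, -0.024, 0.025], [0.025, 0.11, -0.032, 0.035], [0.035, 0.109, -0.039, 0.04], [0.045, 0.11, -0.044, 0.042], [0.055, 0.111, -0.043, 0.043], [0.065, 0.113, -0.042, 0.041], [0.075, 0.111, -0.038, 0.037], [0.085, 0.113, -0.031, 0.028]]
top a min 0.0147
[[0.015, 0.111, -0.021, 0.025], [0.025, 0.11, -0.031, 0.033], [0.035, 0.111, -0.037, 0.04], [0.045, 0.113, -0.039, 0.041], [0.055, 0.112, -0.04, 0.043], [0.065, 0.113, -0.04, 0.042], [0.075, 0.114, -0.036, 0.039], [0.085, 0.113, -0.029, 0.032], [0.095, 0.114, -0.014, 0.016]]
```

```bash
python3 -m handwheel '[[0,-0.0008,0,0.0039,0,0,0],[0,-0.0006,0,0.0029,0,0,0],[0,-0.0002,0,0.001,0,0,0],[0,-0.0002,0,0.001,0,0,0],[0,0,0,0,0,0,0]]'
python3 -c "
from h import *
go((.644,.190,.26),161.6)"
```

```text
time: 14.0
position: [0.6401, 0.1915, 0.0498]
tool_rot: [-0.471, -2.914, -0.045]
ft_force: [0.6, 0.1, -2.7]
grip_width: 0.115
grip_force: 60.6
t 14.00 at [0.6401 0.1915 0.0498] yaw 161.62 tilt [-10.38   3.44] F [ 0.6  0.1 -2.7] grip 0.010 60.6 
 turn z 0.02 then shift mm [-4.100e+00 -2.000e-01 -2.102e+02]
```

```bash
python3 -m handwheel '[[0,-0.0002,0,0.001,0,0,0],[0,-0.0002,0,0.001,0,0,0],[0,0,0,0,0,0,0]]'
```

```text
time: 14.38
position: [0.6402, 0.1915, 0.0477]
tool_rot: [-0.472, -2.914, -0.045]
ft_force: [0.1, -0.9, -2.2]
grip_width: 0.114
grip_force: 60.9
```

```bash
python3 -m handwheel '[[0,-0.0002,0,0.001,0,0,0],[0,-0.0002,0,0.001,0,0,0],[0,0,0,0,0,0,0]]'; python3 held.py 1 .08 .16
```

```text
time: 14.75
position: [0.6405, 0.1915, 0.0461]
tool_rot: [-0.472, -2.914, -0.046]
ft_force: [0.5, -0.1, -0.3]
grip_width: 0.108
grip_force: 61.3
t 14.75 at [0.6405 0.1915 0.0461] yaw 161.61 tilt [-10.34   3.45] F [ 0.5 -0.1 -0.3] grip 0.009 61.3 
 turn z 0.01 then shift mm [  -3.8   -0.3 -213.9]
scene a min 0.0049
[[0.005, 0.158, -0.044, 0.049], [0.015, 0.103, -0.02, 0.025], [0.025, 0.102, -0.031, 0.035], [0.035, 0.102, -0.038, 0.04], [0.045, 0.104, -0.041, 0.042], [0.055, 0.103, -0.043, 0.043], [0.065, 0.103, -0.041, 0.041], [0.075, 0.103, -0.037, 0.036], [0.085, 0.104, -0.031, 0.028]]
top a min 0.0150
[[0.015, 0.103, -0.018, 0.023], [0.025, 0.103, -0.03, 0.033], [0.035, 0.102, -0.037, 0.037], [0.045, 0.104, -0.038, 0.041], [0.055, 0.104, -0.04, 0.043], [0.065, 0.102, -0.04, 0.042], [0.075, 0.103, -0.035, 0.039], [0.085, 0.102, -0.03, 0.033], [0.095, 0.103, -0.014, 0.022]]
```

Rim at 0.103 all round and the weight off the wrist: mug_b is seated. Release and withdraw along the tool axis.

```bash
python3 -m handwheel '[[0.04,0,0,0,0,0,0],[0.04,0,0,0,0,0,0],[0.04,0,0,0,0,0,0],[0.04,0,0,0,0,0,0],[0.04,0,0,-0.02,0,0,0],[0.04,0,0,-0.04,0,0,0],[0.04,0,0,-0.05,0,0,0],[0.04,0,0,-0.05,0,0,0],[0.04,0,0,-0.03,0,-5.5,0],[0.04,0,0,0,0,-5.5,0],[0.04,0,0,0,0,0,0]]'; python3 held.py 1 .08 .16; python3 -c "
from h import *
go((.4637,-.2165,.24),146)"
```

```text
time: 16.23
position: [0.6732, 0.1822, 0.2353]
tool_rot: [0.496, 3.1, 0.001]
ft_force: [-0.2, 0.2, 0.9]
grip_width: 0.463
grip_force: 0.0
t 16.23 at [0.6732 0.1822 0.2353] yaw 161.81 tilt [0.15 0.02] F [-0.2  0.2  0.9] grip 0.040 0.0 
 turn z 0.21 then shift mm [ 30.2  -1.8 -24.7]
scene a min 0.0049
[[0.005, 0.159, -0.025, 0.049], [0.015, 0.104, -0.022, 0.019], [0.025, 0.102, -0.033, 0.032], [0.035, 0.103, -0.037, 0.039], [0.045, 0.103, -0.042, 0.042], [0.055, 0.104, -0.044, 0.042], [0.065, 0.103, -0.04, 0.04], [0.075, 0.104, -0.04, 0.037], [0.085, 0.102, -0.033, 0.032], [0.095, 0.106, -0.023, 0.016]]
top a min 9.0000
[]
t 16.32 at [0.6748 0.1795 0.2331] yaw 161.58 tilt [-0.   -0.02] F [ 0.3 -0.  -0.2] grip 0.040 0.0 
 turn z 15.58 then shift mm [ -46.4 -446.4   -6.9]
```

```bash
python3 -m handwheel '[[0.05,0,0,0,0,0,7.8],[0.05,0,0,0,0,0,7.8],[0.05,-0.006,-0.056,0,0,0,0],[0.05,-0.006,-0.056,0,0,0,0],[0.05,-0.006,-0.056,0,0,0,0],[0.05,-0.006,-0.056,0,0,0,0],[0.05,-0.006,-0.056,0,0,0,0],[0.05,-0.006,-0.056,0,0,0,0],[0.05,-0.006,-0.056,0,0,0,0],[0.05,-0.005,-0.054,0,0,0,0],[0.05,0,0,0,0,0,0],[0.05,0,0,0,0,0,0]]';python3 -c "
from h import *
go((.4635,-.2167,.045),146.2)"
```

```text
time: 17.82
position: [0.4648, -0.2161, 0.2322]
tool_rot: [-0.919, -3.003, -0.003]
ft_force: [1.0, 0.4, -0.6]
grip_width: 0.573
grip_force: 0.0
t 17.82 at [ 0.4648 -0.2161  0.2322] yaw 145.97 tilt [-0.01  0.1 ] F [ 1.   0.4 -0.6] grip 0.050 0.0 
 turn z -0.23 then shift mm [  0.7  -1.2 187.2]
```

```bash
python3 -m handwheel '[[0.05,0.0007,-0.001,0.04,0,0,0],[0.05,0,0,0.045,0,0,0],[0.05,0,0,0.04,0,0,0],[0.05,0,0,0.03,0,0,0],[0.05,0,0,0.02,0,0,0],[0.05,0,0,0.012,0,0,0],[0.05,0,0,0,0,0,0],[0.05,0,0,0,0,0,0]]';python3 -c "
from h import *
go((.4635,-.2167,.045),146.2)"
```

```text
time: 18.82
position: [0.4641, -0.2164, 0.0461]
tool_rot: [0.917, 3.003, -0.0]
ft_force: [0.4, -0.6, 1.0]
grip_width: 0.573
grip_force: 0.0
t 18.82 at [ 0.4641 -0.2164  0.0461] yaw 146.05 tilt [ 0.08 -0.03] F [ 0.4 -0.6  1. ] grip 0.050 0.0 
 turn z -0.15 then shift mm [ 0.4 -0.6  1.1]
```

```bash
python3 -m handwheel '[[0.0,0,0,0.001,0,0,0],[0,0,0,0,0,0,0],[0,0,0,0,0,0,0],[0,0,0,0,0,0,0],[0,0,0,0,0,0,0],[0,0,0,0,0,0,0]]' 60; python3 -m handwheel '[[0,0,0,-0.005,0,0,0],[0,0,0,-0.01,0,0,0],[0,0,0,-0.015,0,0,0],[0,0,0,-0.02,0,0,0],[0,0,0,-0.02,0,0,0],[0,0,0,-0.02,0,0,0],[0,0,0,-0.02,0,0,0],[0,0,0,-0.02,0,0,0],[0,0,0,-0.02,0,0,-2],[0,0,0,-0.02,0,0,-4],[0,0,0,-0.02,0,0,-5],[0,0,0,-0.02,0,0,-4.5]]'
python3 -c "
from h import *
go((.396,.273,.26),161.6)"
```

```text
time: 19.58
position: [0.4631, -0.2165, 0.0443]
tool_rot: [0.918, 3.004, -0.0]
ft_force: [-0.5, 0.4, 1.4]
grip_width: 0.113
grip_force: 59.5
time: 21.08
position: [0.4629, -0.2161, 0.2558]
tool_rot: [0.5, 3.101, -0.001]
ft_force: [1.0, -0.4, -1.7]
grip_width: 0.113
grip_force: 60.2
t 21.07 at [ 0.4629 -0.2161  0.2558] yaw 161.69 tilt [ 0.01 -0.02] F [ 1.  -0.4 -1.7] grip 0.010 60.2 
 turn z 0.09 then shift mm [217.8 443.   -4.2]
```

```bash
python3 -m handwheel '[[0,0.007,0.013,0,0,0,0],[0,0.012,0.022,0,0,0,0],[0,0.016,0.033,0,0,0,0],[0,0.016,0.033,0,0,0,0],[0,0.016,0.033,0,0,0,0],[0,0.016,0.033,0,0,0,0],[0,0.016,0.033,0,0,0,0],[0,0.016,0.033,0,0,0,0],[0,0.016,0.033,0,0,0,0],[0,0.016,0.033,0,0,0,0],[0,0.016,0.033,0,0,0,0],[0,0.016,0.033,0,0,0,0]]'; python3 -m handwheel '[[0,0.016,0.033,0,0,0,0],[0,0.013,0.027,0,0,0,0],[0,0.008,0.012,0,0,0,0],[0,0.004,0.006,0,0,0,0],[0,0,0,0,0,0,0],[0,0,0,0,0,0,0]]'
python3 held.py -1 .19 .33; python3 -c "
from h import *
go((.396,.273,.26),161.6)"
```

```text
time: 22.58
position: [0.4065, 0.1889, 0.2529]
tool_rot: [-0.503, -3.1, 0.003]
ft_force: [0.6, 0.4, -2.4]
grip_width: 0.112
grip_force: 60.2
time: 23.32
position: [0.3948, 0.2726, 0.2539]
tool_rot: [-0.506, -3.1, 0.002]
ft_force: [0.9, 0.1, -2.5]
grip_width: 0.116
grip_force: 60.2
t 23.32 at [0.3948 0.2726 0.2539] yaw 161.45 tilt [-0.02 -0.06] F [ 0.9  0.1 -2.5] grip 0.010 60.2 
 turn z -0.15 then shift mm [-262.5    0.3   -6.1]
scene a min 0.0140
[[0.015, 0.286, -0.025, 0.024], [0.025, 0.286, -0.037, 0.032], [0.035, 0.288, -0.041, 0.041], [0.045, 0.291, -0.044, 0.044], [0.055, 0.292, -0.046, 0.043], [0.065, 0.294, -0.044, 0.041], [0.075, 0.298, -0.044, 0.04], [0.085, 0.301, -0.042, 0.037], [0.095, 0.293, -0.036, 0.028]]
top a min 0.0135
[[0.015, 0.286, -0.025, 0.025], [0.025, 0.287, -0.035, 0.033], [0.035, 0.289, -0.039, 0.04], [0.045, 0.292, -0.042, 0.041], [0.055, 0.293, -0.041, 0.041], [0.065, 0.296, -0.041, 0.039], [0.075, 0.299, -0.041, 0.038], [0.085, 0.301, -0.038, 0.034], [0.095, 0.294, -0.034, 0.015]]
t 23.43 at [0.3951 0.2726 0.2541] yaw 161.43 tilt [-0.   -0.03] F [-0.2 -0.  -2.7] grip 0.010 60.2 
 turn z -0.17 then shift mm [-0.7  0.6 -5.9]
```

```bash
python3 -m handwheel '[[0,0,0,0,0,-1.5,-0.15],[0,0,0,0,0,-2.5,0],[0,0,0,0,0,-2.5,0],[0,0,0,0,0,-2.5,0],[0,-0.002,0,0,0,-2.5,0],[0,-0.002,0,0,0,0,0],[0,0,0,0,0,0,0],[0,0,0,0,0,0,0]]'
python3 held.py -1 .19 .33
```

```text
time: 24.42
position: [0.3989, 0.272, 0.2549]
tool_rot: [0.47, 2.906, -0.047]
ft_force: [-0.0, 0.5, -2.9]
grip_width: 0.114
grip_force: 60.0
t 24.43 at [0.3989 0.272  0.2549] yaw 161.63 tilt [10.8  -3.57] F [-0.   0.5 -2.9] grip 0.010 60.0 
 turn z 0.03 then shift mm [-258.5   -0.4   -5.1]
scene a min 0.0156
[[0.015, 0.306, -0.023, 0.015], [0.025, 0.306, -0.033, 0.032], [0.035, 0.306, -0.039, 0.037], [0.045, 0.306, -0.042, 0.041], [0.055, 0.307, -0.044, 0.044], [0.065, 0.307, -0.043, 0.042], [0.075, 0.308, -0.041, 0.04], [0.085, 0.309, -0.035, 0.033], [0.095, 0.308, -0.024, 0.022]]
top a min 0.0168
[[0.015, 0.306, -0.019, 0.02], [0.025, 0.306, -0.031, 0.034], [0.035, 0.307, -0.037, 0.039], [0.045, 0.306, -0.04, 0.042], [0.055, 0.307, -0.041, 0.042], [0.065, 0.308, -0.04, 0.041], [0.075, 0.308, -0.038, 0.038], [0.085, 0.31, -0.033, 0.032], [0.095, 0.31, -0.024, 0.019]]
```

```bash
python3 -m handwheel '[[0,-0.0022,0,0,0,-1,0],[0,0.002,0,0.0098,0,0,0],[0,0.004,0,0.0196,0,0,0],[0,0.004,0,0.0196,0,0,0],[0,0.004,0,0.0196,0,0,0],[0,0.004,0,0.0196,0,0,0],[0,0.004,0,0.0196,0,0,0],[0,0.002,0,0.0098,0,0,0],[0,0,0,0,0,0,0]]'
python3 held.py -1 .10 .26
```

```text
time: 25.65
position: [0.402, 0.2706, 0.1346]
tool_rot: [0.466, 2.89, -0.052]
ft_force: [0.5, 0.6, -1.7]
grip_width: 0.112
grip_force: 60.0
t 25.65 at [0.402  0.2706 0.1346] yaw 161.69 tilt [11.67 -3.91] F [ 0.5  0.6 -1.7] grip 0.010 60.0 
 turn z 0.09 then shift mm [-2.550e+02 -1.000e-01 -1.254e+02]
scene a min 0.0038
[[0.005, 0.178, -0.052, 0.056], [0.015, 0.179, -0.025, 0.022], [0.025, 0.181, -0.036, 0.032], [0.035, 0.18, -0.04, 0.041], [0.045, 0.18, -0.043, 0.042], [0.055, 0.183, -0.044, 0.044], [0.065, 0.184, -0.044, 0.041], [0.075, 0.185, -0.039, 0.039], [0.085, 0.187, -0.034, 0.036], [0.095, 0.184, -0.026, 0.022]]
top a min 0.0116
[[0.015, 0.182, -0.024, 0.03], [0.025, 0.183, -0.033, 0.037], [0.035, 0.184, -0.038, 0.04], [0.045, 0.185, -0.04, 0.043], [0.055, 0.185, -0.04, 0.043], [0.065, 0.187, -0.039, 0.04], [0.075, 0.188, -0.037, 0.037], [0.085, 0.189, -0.032, 0.03], [0.095, 0.182, -0.023, 0.015]]
```

```bash
python3 -m handwheel '[[0,0,0,0,0,-1.5,0],[0,-0.001,0,0,0,-2,0],[0,-0.002,0,0,0,-2,0],[0,-0.001,0,0,0,0,0],[0,0,0,0,0,0,0],[0,0,0,0,0,0,0]]'
python3 held.py -1 .10 .26
```

```text
time: 26.5
position: [0.4065, 0.2696, 0.1365]
tool_rot: [0.452, 2.795, -0.071]
ft_force: [0.0, 0.2, -2.6]
grip_width: 0.11
grip_force: 60.0
t 26.50 at [0.4065 0.2696 0.1365] yaw 161.64 tilt [16.79 -5.56] F [ 0.   0.2 -2.6] grip 0.010 60.0 
 turn z 0.04 then shift mm [-250.5   -0.5 -123.5]
scene a min 0.0044
[[0.005, 0.19, -0.055, 0.053], [0.015, 0.194, -0.029, 0.024], [0.025, 0.192, -0.037, 0.035], [0.035, 0.192, -0.041, 0.039], [0.045, 0.191, -0.042, 0.043], [0.055, 0.192, -0.043, 0.042], [0.065, 0.192, -0.041, 0.041], [0.075, 0.191, -0.036, 0.039], [0.085, 0.193, -0.029, 0.031], [0.095, 0.193, -0.009, 0.014]]
top a min 0.0122
[[0.015, 0.193, -0.025, 0.025], [0.025, 0.192, -0.034, 0.036], [0.035, 0.192, -0.038, 0.04], [0.045, 0.192, -0.04, 0.043], [0.055, 0.192, -0.041, 0.043], [0.065, 0.192, -0.039, 0.04], [0.075, 0.192, -0.035, 0.036], [0.085, 0.193, -0.027, 0.029], [0.095, 0.192, -0.012, 0.012]]
```

```bash
python3 -m handwheel '[[0,0.0018,0,0.0045,0,0,0],[0,0.003,0,0.0095,0,0,0],[0,0.003,0,0.0095,0,0,0],[0,0.003,0,0.0095,0,0,0],[0,0.003,0,0.0095,0,0,0],[0,0.003,0,0.0095,0,0,0],[0,0.003,0,0.0095,0,0,0],[0,0.003,0,0.0095,0,0,0],[0,0.0015,0,0.0048,0,0,0],[0,0.0009,0,0.0029,0,0,0],[0,0,0,0,0,0,0]]'
python3 held.py -1 .08 .16
```

```text
time: 27.98
position: [0.4065, 0.2696, 0.0538]
tool_rot: [0.451, 2.795, -0.071]
ft_force: [0.5, -0.6, -2.2]
grip_width: 0.11
grip_force: 60.0
t 27.98 at [0.4065 0.2696 0.0538] yaw 161.68 tilt [16.8  -5.56] F [ 0.5 -0.6 -2.2] grip 0.010 60.0 
 turn z 0.08 then shift mm [-250.5   -0.6 -206.2]
scene a min 0.0056
[[0.005, 0.158, -0.053, 0.036], [0.015, 0.109, -0.03, 0.008], [0.025, 0.11, -0.038, -0.021], [0.035, 0.11, -0.042, 0.038], [0.045, 0.109, -0.043, 0.042], [0.055, 0.11, -0.044, 0.043], [0.065, 0.109, -0.04, 0.042], [0.075, 0.109, -0.037, 0.036], [0.085, 0.111, -0.027, 0.027], [0.095, 0.104, -0.014, 0.013]]
top a min 0.0111
[[0.015, 0.111, -0.025, 0.028], [0.025, 0.112, -0.033, 0.037], [0.035, 0.111, -0.038, 0.042], [0.045, 0.111, -0.039, 0.043], [0.055, 0.111, -0.04, 0.043], [0.065, 0.111, -0.038, 0.041], [0.075, 0.111, -0.033, 0.037], [0.085, 0.112, -0.026, 0.028], [0.095, 0.108, -0.012, 0.011]]
```

```bash
python3 -m handwheel '[[0,0.0009,0,0.0029,0,0,0],[0,0.0006,0,0.0019,0,0,0],[0,0.0003,0,0.001,0,0,0],[0,0.0003,0,0.001,0,0,0],[0,0,0,0,0,0,0]]';python3 -m handwheel '[[0,0.0003,0,0.001,0,0,0],[0,0,0,0,0,0,0]]'; python3 held.py -1 .08 .16
```

```text
time: 28.7
position: [0.4066, 0.2695, 0.0466]
tool_rot: [0.451, 2.795, -0.072]
ft_force: [-0.1, 1.1, -2.2]
grip_width: 0.107
grip_force: 60.0
time: 28.95
position: [0.4067, 0.2695, 0.0456]
tool_rot: [0.451, 2.795, -0.072]
ft_force: [-0.2, -0.3, -1.7]
grip_width: 0.107
grip_force: 60.0
t 28.95 at [0.4067 0.2695 0.0456] yaw 161.67 tilt [16.8  -5.57] F [-0.2 -0.3 -1.7] grip 0.009 60.0 
 turn z 0.07 then shift mm [-250.3   -0.5 -214.4]
scene a min 0.0049
[[0.005, 0.147, -0.052, 0.034], [0.015, 0.103, -0.029, 0.012], [0.025, 0.103, -0.036, -0.024], [0.035, 0.101, -0.04, 0.038], [0.045, 0.101, -0.042, 0.042], [0.055, 0.104, -0.043, 0.041], [0.065, 0.103, -0.04, 0.043], [0.075, 0.102, -0.036, 0.037], [0.085, 0.101, -0.022, 0.029], [0.095, 0.103, -0.014, 0.01]]
top a min 0.0110
[[0.015, 0.103, -0.024, 0.025], [0.025, 0.103, -0.033, 0.035], [0.035, 0.102, -0.037, 0.039], [0.045, 0.104, -0.039, 0.044], [0.055, 0.103, -0.04, 0.042], [0.065, 0.103, -0.038, 0.041], [0.075, 0.104, -0.034, 0.037], [0.085, 0.103, -0.027, 0.028], [0.095, 0.102, -0.011, 0.012]]
```

One more small step to contact, then release and withdraw.

```bash
python3 -m handwheel '[[0,0.0004,0,0.0013,0,0,0],[0,0,0,0,0,0,0],[0.04,0,0,0,0,0,0],[0.04,0,0,0,0,0,0],[0.04,0,0,0,0,0,0],[0.04,0,0,0,0,0,0],[0.04,0,0,-0.02,0,0,0],[0.04,0,0,-0.04,0,0,0],[0.04,0,0,-0.05,0,0,0],[0.04,0,0,-0.05,0,0,0],[0.04,0,0,-0.04,0,0,0],[0.04,0,0,-0.02,0,4,0]]';python3 -m handwheel '[[0.05,0,0,0,0,7,9],[0.05,0,0,0,0,6.6,9],[0.05,0,0,0,0,0,10.5],[0.05,0,0,0,0,0,10.5],[0.05,0,0,0,0,0,10.5],[0.05,0,0,0,0,0,10.5],[0.05,0,0,0,0,0,10.5],[0.05,0,0,0,0,0,10.5],[0.05,0,0,0,0,0,9],[0.05,0,0,0,0,0,0],[0.05,0,0,0,0,0,0]]'
python3 held.py -1 .08 .14
python3 - <<'E'
from h import *
for n in("scene","top"):
    im,P=cloud(n); p=P.reshape(-1,3); k=(p[:,2]>.155)&(p[:,2]<.19)&(np.hypot(p[:,0]-.5207,p[:,1]-.2315)<.07)
    print(n,k.sum(),cv2.minAreaRect(p[k][:,:2].astype(np.float32)*1000)); cv2.imwrite(f"pics/l_{n}.png",im)
a=cv2.imread("pics/l_scene.png")[70:220,200:380]; b=cv2.imread("pics/l_top.png")[140:290,90:270]
cv2.imwrite("pics/l.png",cv2.resize(np.hstack([a,b]),None,fx=2.2,fy=2.2))
go((.5207,.2315,.24),71.6)
E
```

```text
time: 30.55
position: [0.342, 0.2927, 0.2502]
tool_rot: [0.453, 2.864, -0.056]
ft_force: [0.3, 0.6, -0.5]
grip_width: 0.46
grip_force: 0.0
time: 31.92
position: [0.3442, 0.2896, 0.248]
tool_rot: [-2.529, -1.863, -0.059]
ft_force: [-0.9, -0.1, 0.6]
grip_width: 0.575
grip_force: 0.0
t 31.93 at [0.3442 0.2896 0.248 ] yaw 72.78 tilt [1.73 1.28] F [-0.9 -0.1  0.6] grip 0.050 0.0 
 turn z -88.82 then shift mm [-3.159e+02  1.000e-01 -1.200e+01]
scene a min 0.0050
[[0.005, 0.109, -0.052, 0.034], [0.015, 0.103, -0.029, 0.014], [0.025, 0.1, -0.037, 0.026], [0.035, 0.1, -0.043, -0.033], [0.045, 0.103, -0.044, 0.041], [0.055, 0.102, -0.044, 0.041], [0.065, 0.103, -0.041, 0.04], [0.075, 0.103, -0.037, 0.037], [0.085, 0.103, -0.025, 0.027], [0.095, 0.1, -0.015, 0.016]]
top a min 0.0109
[[0.015, 0.104, -0.025, 0.029], [0.025, 0.103, -0.035, 0.035], [0.035, 0.104, -0.038, 0.04], [0.045, 0.103, -0.04, 0.042], [0.055, 0.103, -0.04, 0.043], [0.065, 0.105, -0.039, 0.041], [0.075, 0.104, -0.035, 0.034], [0.085, 0.104, -0.027, 0.029], [0.095, 0.101, -0.011, 0.012]]
scene 223 ((519.9842529296875, 230.14212036132812), (106.47869110107422, 16.816991806030273), 71.82838439941406)
top 337 ((520.6627197265625, 231.8278045654297), (107.15827941894531, 16.057579040527344), 71.53266143798828)
t 32.12 at [0.3441 0.2898 0.248 ] yaw 72.71 tilt [1.73 1.29] F [-0.  -0.2 -0.3] grip 0.050 0.0 
 turn z 1.11 then shift mm [  0.5 186.    8. ]
```

View pics/l.png

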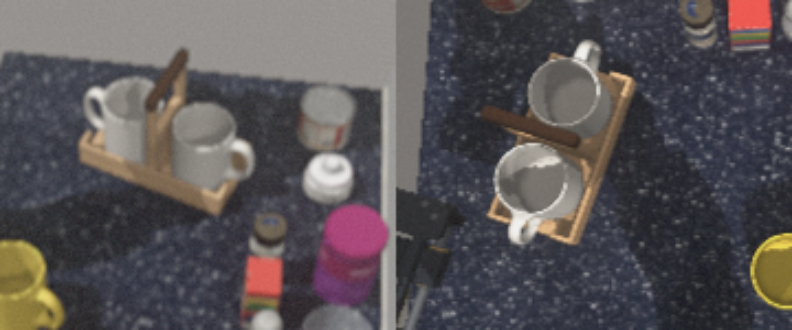

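Both mugs are seated with their handles out through the end notches. In the left half the handles are at (95,105) and (243,160), in the right half at (588,50) and (520,228). The carrier has not moved. Next, the bar grasp.

```bash
python3 -m handwheel '[[0.05,0,0,0,1.27,-1.75,1.1],[0.05,0,0.046,0,0,0,0],[0.05,0,0.047,0,0,0,0],[0.05,0,0.047,0,0,0,0],[0.05,0,0.046,0,0,0,0],[0.05,0,0,0,0,0,0],[0.05,0,0,0,0,0,0]]'
python3 -c "
from h import *
go((.5203,.2310,.144),71.6)"
```

```text
time: 33.0
position: [0.5199, 0.2314, 0.2476]
tool_rot: [-2.547, -1.836, 0.001]
ft_force: [-0.7, 0.6, 0.4]
grip_width: 0.574
grip_force: 0.0
t 33.00 at [0.5199 0.2314 0.2476] yaw 71.58 tilt [-0.1   0.06] F [-0.7  0.6  0.4] grip 0.050 0.0 
 turn z -0.02 then shift mm [ -0.2   0.5 103.6]
```

```bash
python3 -m handwheel '[[0.05,0,0.0005,0.03,0,0,0],[0.05,0,0,0.04,0,0,0],[0.05,0,0,0.023,0,0,0],[0.05,0,0,0.0106,0,0,0],[0.05,0,0,0,0,0,0],[0,0,0,0,0,0,0],[0,0,0,0,0,0,0],[0,0,0,0,0,0,0],[0,0,0,0,0,0,0],[0,0,0,0,0,0,0],[0,0,0,0,0,0,0]]' 60; python3 -m handwheel '[[0,0,0,-0.004,0,0,0],[0,0,0,-0.008,0,0,0],[0,0,0,-0.014,0,0,0],[0,0,0,-0.018,0,0,0],[0,0,0,-0.018,0,0,0],[0,0,0,-0.018,0,0,0],[0,0,0,-0.018,0,0,0],[0,0,0,-0.018,0,0,0],[0,0,0,-0.014,0,0,0],[0,0,0,-0.01,0,0,0],[0,0,0,0,0,0,0]]'
python3 - <<'E'
from h import *
go((.5065,-.2442,.284),83.2)
im,P=cloud("scene"); cv2.imwrite("pics/c.png",cv2.resize(im[0:260,150:400],None,fx=2.2,fy=2.2))
E
```

```text
time: 34.38
position: [0.5199, 0.2311, 0.1445]
tool_rot: [-2.547, -1.836, 0.003]
ft_force: [-5.1, 0.1, 5.6]
grip_width: 0.176
grip_force: 60.0
time: 35.75
position: [0.5214, 0.2309, 0.285]
tool_rot: [-2.549, -1.836, -0.002]
ft_force: [-0.3, 1.7, -8.2]
grip_width: 0.171
grip_force: 60.0
t 35.75 at [0.5214 0.2309 0.285 ] yaw 71.53 tilt [0.04 0.05] F [-0.3  1.7 -8.2] grip 0.015 60.0 
 turn z -11.67 then shift mm [-473.5   41.5    1. ]
```

View pics/c.png

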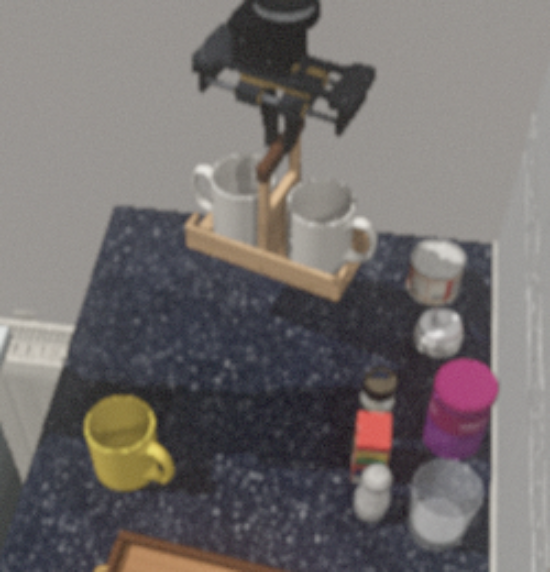

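The loaded carrier hangs level in the gripper at about (275,230), with both mugs still seated. I'll carry it over at that height, above the jar.

```bash
python3 -m handwheel '[[0,0,0,0,0,0,-2.5],[0,0,0,0,0,0,-3.5],[0,0,0,0,0,0,-3.5],[0,0,0,0,0,0,-2.2],[0,-0.01,0.001,0,0,0,0],[0,-0.018,0.002,0,0,0,0],[0,-0.028,0.003,0,0,0,0],[0,-0.035,0.003,0,0,0,0],[0,-0.035,0.003,0,0,0,0],[0,-0.035,0.003,0,0,0,0],[0,-0.035,0.003,0,0,0,0],[0,-0.035,0.003,0,0,0,0]]'; python3 -m handwheel '[[0,-0.035,0.003,0,0,0,0],[0,-0.035,0.003,0,0,0,0],[0,-0.035,0.003,0,0,0,0],[0,-0.035,0.003,0,0,0,0],[0,-0.035,0.003,0,0,0,0],[0,-0.032,0.002,0,0,0,0],[0,-0.02,0.002,0,0,0,0],[0,-0.012,0.001,0,0,0,0],[0,-0.0035,0,0,0,0,0],[0,0,0,0,0,0,0],[0,0,0,0,0,0,0]]'
python3 -c "
from h import *
go((.5065,-.2442,.151),83.2)
for n in('scene','top'):
    im,P=cloud(n); p=P.reshape(-1,3); k=(p[:,2]>.009)&(p[:,2]<.023)&(abs(p[:,0]-.506)<.17)&(abs(p[:,1]+.244)<.11); print(cv2.minAreaRect(p[k][:,:2].astype(np.float32)*1000))
    w=(p[:,2]>.165)&(p[:,2]<.185)&(abs(p[:,0]-.506)<.17)&(abs(p[:,1]+.244)<.11); print(n,'walls',w.sum(),cv2.minAreaRect(p[w][:,:2].astype(np.float32)*1000))"
```

```text
time: 37.3
position: [0.5141, -0.0031, 0.2843]
tool_rot: [2.35, 2.085, -0.001]
ft_force: [-0.7, 0.5, -7.8]
grip_width: 0.171
grip_force: 60.0
time: 38.67
position: [0.5063, -0.2429, 0.2844]
tool_rot: [-2.346, -2.088, -0.001]
ft_force: [1.0, -0.2, -7.8]
grip_width: 0.175
grip_force: 60.0
t 38.67 at [ 0.5063 -0.2429  0.2844] yaw 83.34 tilt [-0.    0.05] F [ 1.  -0.2 -7.8] grip 0.015 60.0 
 turn z 0.14 then shift mm [ -1.2   0.4 133.4]
((505.26812744140625, -246.11569213867188), (174.6967315673828, 294.29400634765625), 83.23136901855469)
scene walls 1260 ((508.71563720703125, -243.2967529296875), (108.77996063232422, 243.4023895263672), 83.18135070800781)
((505.06463623046875, -243.10574340820312), (174.30853271484375, 289.34967041015625), 83.11837005615234)
top walls 885 ((509.82861328125, -241.08810424804688), (108.35945892333984, 242.96405029296875), 83.3716812133789)
```

```bash
python3 -m handwheel '[[0,-0.001,0,0.005,0,0,0],[0,0,0,0.012,0,0,0],[0,0,0,0.018,0,0,0],[0,0,0,0.018,0,0,0],[0,0,0,0.018,0,0,0],[0,0,0,0.018,0,0,0],[0,0,0,0.014,0,0,0],[0,0,0,0.01,0,0,0],[0,0,0,0.007,0,0,0],[0,0,0,0.005,0,0,0],[0,0,0,0.003,0,0,0],[0,0,0,0,0,0,0]]'; python3 -m handwheel '[[0,0,0,0.002,0,0,0],[0,0,0,0.002,0,0,0],[0,0,0,0,0,0,0]]'
```

```text
time: 40.28
position: [0.5057, -0.2454, 0.1562]
tool_rot: [-2.349, -2.086, -0.0]
ft_force: [-0.9, -0.2, -8.7]
grip_width: 0.171
grip_force: 60.0
time: 40.65
position: [0.5056, -0.2453, 0.152]
tool_rot: [-2.348, -2.086, 0.0]
ft_force: [-0.9, 0.5, -8.2]
grip_width: 0.174
grip_force: 60.0
```

```bash
python3 -m handwheel '[[0,0,0,0.001,0,0,0],[0,0,0,0.001,0,0,0],[0,0,0,0,0,0,0]]'; python3 -m handwheel '[[0,0,0,0.0007,0,0,0],[0,0,0,0,0,0,0]]'
```

```text
time: 41.02
position: [0.5063, -0.2455, 0.1507]
tool_rot: [2.348, 2.086, 0.001]
ft_force: [0.3, -0.9, -5.9]
grip_width: 0.172
grip_force: 60.0
time: 41.28
position: [0.5066, -0.2456, 0.1505]
tool_rot: [2.348, 2.085, 0.001]
ft_force: [1.8, 0.4, -2.2]
grip_width: 0.173
grip_force: 60.0
```

Nearly all the weight is on the tray. One last small step down, then release, rise and look.

```bash
python3 -m handwheel '[[0,0,0,0.0005,0,0,0],[0,0,0,0,0,0,0],[0.05,0,0,0,0,0,0],[0.05,0,0,0,0,0,0],[0.05,0,0,0,0,0,0],[0.05,0,0,0,0,0,0],[0.05,0,0,-0.02,0,0,0],[0.05,0,0,-0.04,0,0,0],[0.05,0,0,-0.04,0,0,0],[0.05,0,0,-0.02,0,0,0]]'; python3 -m handwheel '[[0.05,0.03,-0.06,0,0,0,0],[0.05,0.03,-0.06,0,0,0,0],[0.05,0,0,0,0,0,0],[0.05,0,0,0,0,0,0]]'
python3 - <<'E'
from h import *
I={}
for n in("scene","top"):
    im,P=cloud(n); I[n]=im; p=P.reshape(-1,3); near=(np.hypot(p[:,0]-.5065,p[:,1]+.2442)<.17)
    for nm,a,b in(("tray",.012,.022),("walls",.036,.050),("bar",.162,.19),("rims",.1,.112)):
        k=near&(p[:,2]>a)&(p[:,2]<b)&((np.hypot(p[:,0]-.5065,p[:,1]+.2442)<.08)|(nm!="bar")); print(n,nm,k.sum(),"zmed %.4f"%np.median(p[k,2]),[np.round(v,1).tolist() for v in cv2.minAreaRect(p[k][:,:2].astype(np.float32)*1000)])
go((.5,-.24,.3),83)
cv2.imwrite("pics/f.png",cv2.resize(np.hstack([I["scene"][190:350,160:340],I["top"][130:290,220:400]]),None,fx=2.2,fy=2.2))
E
```

```text
time: 42.52
position: [0.5066, -0.2457, 0.2715]
tool_rot: [2.347, 2.085, 0.002]
ft_force: [0.9, -0.0, -1.1]
grip_width: 0.576
grip_force: 0.0
time: 43.02
position: [0.4017, -0.1772, 0.2696]
tool_rot: [2.348, 2.085, -0.0]
ft_force: [0.2, -1.1, -0.4]
grip_width: 0.574
grip_force: 0.0
scene tray 2262 zmed 0.0172 [[505.3, -244.8], [176.0, 294.6], 83.2]
scene walls 788 zmed 0.0428 [[508.2, -245.8], [109.5, 239.1], 83.7]
scene bar 383 zmed 0.1795 [[506.2, -245.4], [106.7, 16.8], 83.1]
scene rims 490 zmed 0.1053 [[511.4, -249.1], [92.1, 203.0], 83.1]
top tray 1211 zmed 0.0166 [[507.9, -242.5], [174.0, 293.6], 82.4]
top walls 381 zmed 0.0429 [[517.0, -221.8], [103.9, 235.3], 70.3]
top bar 110 zmed 0.1776 [[503.0, -232.5], [88.2, 12.9], 76.4]
top rims 163 zmed 0.1055 [[518.3, -237.8], [83.6, 196.8], 74.9]
t 43.12 at [ 0.4022 -0.1774  0.2692] yaw 83.21 tilt [0.02 0.04] F [0.7 0.  0.2] grip 0.050 0.0 
 turn z 0.21 then shift mm [-50.3 104.7 -30.8]
```

View pics/f.png

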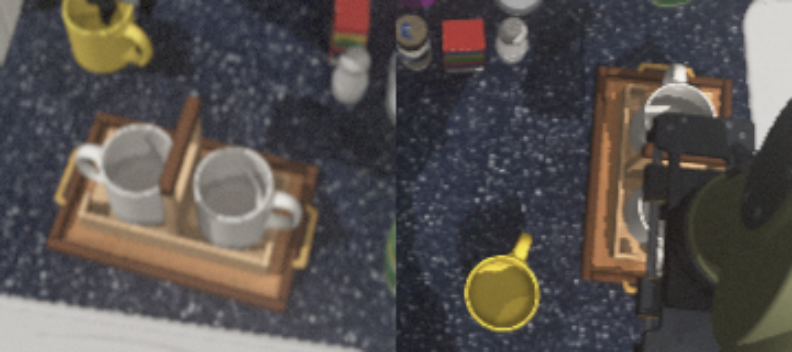

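The left view shows the loaded carrier flat inside the tray rim: bar at (182,165), mug handles out at (90,160) and (285,210), gripper clear. The scene camera gives bar centre (506,-245) mm and tray centre about (506,-244) mm, at the same angle.

```bash
python3 -c "
from bench import ctrl
print(ctrl.close_job())"
```

```text
the job is handed in; nothing more can be done
None
```

Both mugs are seated in the carrier with their handles out through the end notches, the loaded carrier stands flat inside the tray rim, and I handed the job in at about 43 s of the 72 s allowed; no verdict came back.

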